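# Bayonet filter head into a sloping photometer port

### The job

Fit the blue filter head to the photometer: take it out of the white stand, push it into the sloping port with its two lugs in the two slots, down against the spring, and turn it clockwise (as you look at the port) as far as it goes so that it is locked, then let go. Leave the orange filter head in the stand.

Things in the scene. Friction and masses are not known exactly. Their poses are not given: they have to be found in the camera images.
- head_blue: Blue filter head, about 70 g, starts upright in a well of the stand, hung by its flange with 2 mm play, free to turn. Origin: centre of its underside; z along its axis to the grip. Barrel 28 mm diameter, z 0 to 26 mm, foot chamfered; black flange 52 mm diameter, z 26 to 30. Two lugs along +x and -x, see point blue_lug. A half turn about z makes no difference.
- blue_grip (a point): Centre of the blue head's flat grip, on its axis, 47.5 mm above its underside. The grip is 34 mm along the head's x, 12 mm thick along its y (pinch it across y), and 35 mm high: z 30 to 65 mm.
- blue_lug (a point): Outer end of the head's +x lug, 21 mm from the axis, 7 mm above the underside (the other lug is opposite). Lugs are 8 mm wide and span z 4 to 10 mm, narrowing below. White lines on the flange stand above both lugs.
- head_orange: Second filter head, same shape, size, origin and axes, with an orange grip, upright in the other well of the stand; it stays there.
- stand: White fixed block, 70 mm (x) by 180 mm (y) by 36 mm high, with two round wells, 46 mm diameter, 30 mm deep, centred at y = +50 and -50 mm; origin at the centre of its underside, z up. The heads' undersides hang 10 mm above the bench.
- photometer: White fixed instrument, 180 mm deep (x), 200 mm wide (y), 117 mm high; its front, facing local -x, slopes 35 degrees from level, with a dark display and three keys at its left (+y) and the port at its right. Origin at the centre of its underside, z up.
- port: Fixed round bayonet collar, 64 mm outer diameter, 41 mm proud of the sloping front. Origin: axis at the plane of the mouth; z outward along the axis, 35 degrees from vertical, leaning to the photometer's front. Bore 31 mm diameter; two slots along +x and -x, 11 mm wide, out to 23 mm from the axis. Top wall 14 mm thick; below it the lugs can turn once the head's underside is 24 mm below the mouth.
- port_slot (a point): White line on the rim at the outer end of the port's +x slot (28 mm from the axis; the other slot and line are opposite). The head goes in with its lugs and white lines towards these lines. At 26 mm depth its flange meets the rim: fully home.
- port_lock (a point): Green dot on the rim, 60 degrees clockwise (negative about the port's z) from the +x white line; another is opposite. The pushed-in head turns clockwise to a stop where its white lines point at the green dots; the other way is blocked. Let go there, it springs back 2 mm till its lugs bear under the top wall, and stays.
- plunger (a joint): Spring plunger in the port, 0 at rest, 20 mm below the mouth, where it meets the head's underside; grows as it is pressed, in m (0.006 with the head fully home). Takes 1.6 N at first and 4 N with the head home.
There are look-alikes about, which are no part of the job. There is more than one size of the stand; the one meant has the size given above. Leave any green look-alike of the head_orange alone.

How it is judged (in metres and radians):
On the way:
1. the blue head is in the port along its axis, lugs in the slots (z of head_blue in the frame of port between -0.029 and -0.018 m and x of head_blue in the frame of port between -0.004 and 0.004 m and y of head_blue in the frame of port between -0.004 and 0.004 m and angle between the z axis of head_blue and the z axis of port, either way round below 0.15 rad and angle between the x axis of head_blue and the x axis of port, either way round below 0.3 rad), for 0.1 s.
At the end, for the whole second after the job is handed in: The blue head sits in the port, its underside 22.5 mm or more below the mouth, within 4 mm of the port's axis and 7 degrees of its direction, turned at least 50 of the 60 degrees from the slots to the stop, at rest; the orange head is still in its well (moved less than 20 mm) (z of head_blue in the frame of port between -0.029 and -0.0225 m and x of head_blue in the frame of port between -0.004 and 0.004 m and y of head_blue in the frame of port between -0.004 and 0.004 m and angle between the z axis of head_blue and the z axis of port, either way round below 0.12 rad and angle between the x axis of head_blue and the x axis of port, either way round above 0.87 rad and linear speed of head_blue below 0.02 m/s and z of head_orange in the frame of stand below 0.02 m and distance of head_orange from where it was at the start of the episode below 0.02 m); the robot touches nothing.
It fails at once if the orange head is taken out of its well (distance of head_orange from where it was at the start of the episode above 0.02 m).
It also fails if it takes over 48 s, if anything falls off the work surface, if the arm or the gripper's body presses on something with over 40 N, if the wrist force passes 120 N, or if a joint passes its speed limit or range.

### The arm

A 6-joint arm with a two-finger parallel gripper is mounted at the origin on a cart in front of the work surface, level with it; the furniture and walls round the work are solid. World frame = base frame: x ahead of the robot, y to its left, z up, the work surface at z = 0. Lengths are in mm, angles in rad, forces in N, time in s.
With the tool pointing down it reaches from about 250 to 800 mm from the base axis. Payload 8.5 kg.
Tool frame: the origin (TCP) lies between the finger pads; the fingertips stand 25 mm ahead of it and the grasp point (between the pads) lies 6 mm ahead of it (r.tip_reach is the distance from the TCP to the fingertips, in mm); z points along the fingers, y is the direction in which the jaws open and shut (so a half turn about z gives the same grasp; the last joint's range is limited). The gripper opens to 85 mm and grips with 20 to 120 N. Pads are 22 mm wide; open, the fingers measure 114 mm over their backs; the gripper's body (76 mm by 85 mm) begins 54 mm behind the grasp point. The pads swing forward as they close: fully open they stand 13 mm farther back than shut.
Start: joints at [1.144, 0.238, -0.013, 1.319, 0, 1.571], TCP at [217.31, 477.868, 256.276] pointing down, gripper open.
Joint ranges: [-2.66, 2.66], [-1.03, 1.9], [-1.14, 1.46], [-1.82, 2.27], [-1.45, 1.34], [-3.14, 3.14]. Speed limits (rad/s): [2.22, 2.22, 2.79, 3.14, 3.14, 3.14].

### API

Orientations are given as a 3x3 rotation matrix whose columns are the frame's x, y, z axes.
In Python, from cell import r gives the robot as it stands.
- The arm moves only by the tool carry_out, never from a script. Its argument "deltas" is a list of rows, each an object with "xyz": the shift along the tool's x, y, z in m, a list of three; "roll": the turn about the tool's z in degrees; "jaw": the opening, from 0 (shut) to 1 (fully open). A call has 1 to 20 rows; each row shifts and turns the commanded pose from where the row before left it, along the tool's axes as they then stand; what a row does not reach is not made up. A row lasts 1/10 s, in which the tool goes at most 50 mm and 8.59 degrees, less where a joint would pass 70% of its speed; a pose out of reach is approached as far as the arm can. A call with a gripper value outside its range is refused whole. The fingers move at their own pace and stop on an object; "grip_force" is the grip in N (left out, the last holds). Time passes only in rows, so rows that do not move let the fingers close. It gives the time, the measured TCP pose, the force and the opening at its end, in the units of the state.
- r.get_obs(): the state, without advancing time (a new reading comes with each control period).
- r.capture(name): name is "scene" or "side" or "wrist"; returns a dict with "color" (480x640x3 uint8, red, green, blue), "fx", "fy", "cx", "cy" (pixels), "position" and "orientation" of the camera in the world; the wrist camera has in their place "T_tool_cam" (4x4, takes a point from camera to tool coordinates, whose origin is the TCP and whose axes are the flange's). Camera axes: x right, y down, z forward; pixel columns grow to the right and rows downward; lengths in mm; the calibration is good to about 2 mm. A picture is of the moment at which its call begins: read the wrist's pose just before it. There is no depth.
- r.hand_in(): hands the job in, once; it reports no verdict.
The state is a dict: "clock": time; "joints": joint angles; "qvel": joint speeds; "effort": joint torques, N m; "eef_pos": TCP position; "orientation": TCP orientation; "wrist_force": force on the tool from outside, world axes, zero at the start; "moment": the same for the moment, N m; "grip_width": finger opening in mm.
Only numpy, scipy, OpenCV 4.12 (cv2) and the standard library are available. Lean on these libraries where they do the work, as an engineer would, in place of code of your own. Each camera call takes 0.05 s, during which the arm holds its last target. There are 200 camera calls.

## Working session

There is one attempt and no reset: what is moved stays moved. The work goes in short steps, Python scripts to look and compute and a tool call to move; the robot and the scene stay as the last step left them, time stands still between calls to the robot, and variables do not carry over. Pictures are saved under pics/ and viewed, about 8 in all and at most 12, crops included, and the job is handed in when it is done.

Besides the shell and the picture viewer there is one more tool, called after ">>>" by a JSON object that holds its "api" and its "payload", one argument or row to a line. carry_out: Moves the arm, as the interface text tells. Its arguments: {"type":"object","properties":{"deltas":{"type":"array","items":{"type":"object","properties":{"xyz":{"type":"array","items":{"type":"number"}},"roll":{"type":"number"},"jaw":{"type":"number"}}}},"grip_force":{"type":"number"}},"required":["deltas"]}

```bash
ls; mkdir -p pics; python3 - <<'E'
from cell import r
import cv2,numpy as np
o=r.get_obs();print(o)
for n in("scene","side","wrist"):
    c=r.capture(n);cv2.imwrite(f"pics/{n}0.png",c["color"][:,:,::-1]);print(n,{k:np.round(v,4).tolist() if not np.isscalar(v) else v for k,v in c.items() if k!="color"})
E
```

```text
pics
{'clock': 0.0, 'joints': array([ 1.14399959e+00,  2.38766806e-01, -1.42613495e-02,  1.31915346e+00,
       -1.88306878e-05,  1.57082625e+00]), 'qvel': array([ 5.29588708e-04, -2.70965237e-04, -3.56260446e-05,  3.11877332e-04,
       -1.48128911e-04,  1.47430406e-03]), 'effort': array([ 2.97374427e-03, -5.38774645e+01,  3.46440840e+01,  1.82986341e-02,
        1.88938902e-04,  1.78006474e-05]), 'eef_pos': array([217.18126669, 477.57138888, 255.68214211]), 'orientation': array([[-9.10284052e-01,  4.13983858e-01, -5.56310478e-04],
       [ 4.13984231e-01,  9.10283168e-01, -1.26882288e-03],
       [-1.88721278e-05, -1.38529300e-03, -9.99999040e-01]]), 'wrist_force': array([ 0.27866976, -0.15617981, -0.37271635]), 'moment': array([ 0.00479455,  0.01947572, -0.01622721]), 'grip_width': 85.43959437024948}
scene {'fx': 530.451434837971, 'fy': 530.451434837971, 'cx': 320.01501966434483, 'cy': 238.26708575038347, 'position': [-36.8263, -465.7861, 610.0339], 'orientation': [[0.6785, -0.4175, 0.6045], [-0.7344, -0.3665, 0.5712], [-0.017, -0.8315, -0.5553]]}
side {'fx': 440.5989483927877, 'fy': 440.5989483927877, 'cx': 316.54371558958593, 'cy': 232.7330618349766, 'position': [324.4763, 661.7836, 667.7405], 'orientation': [[-0.9544, -0.1883, 0.2316], [-0.2982, 0.636, -0.7118], [-0.0133, -0.7484, -0.6631]]}
wrist {'fx': 354.59479350190657, 'fy': 354.59479350190657, 'cx': 317.48473695063825, 'cy': 235.66197894015914, 'T_tool_cam': [[-0.0001, -0.9572, -0.2895, 73.724], [1.0, -0.0002, 0.0005, 1.0258], [-0.0005, -0.2895, 0.9572, -116.8464], [0.0, 0.0, 0.0, 1.0]]}
```

View pics/scene0.png

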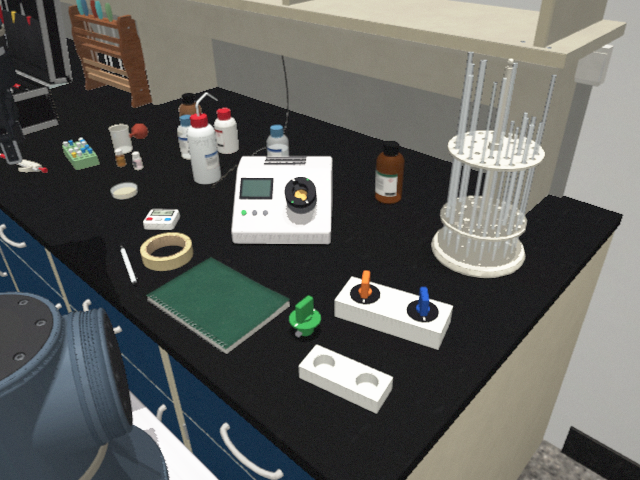

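View pics/side0.png

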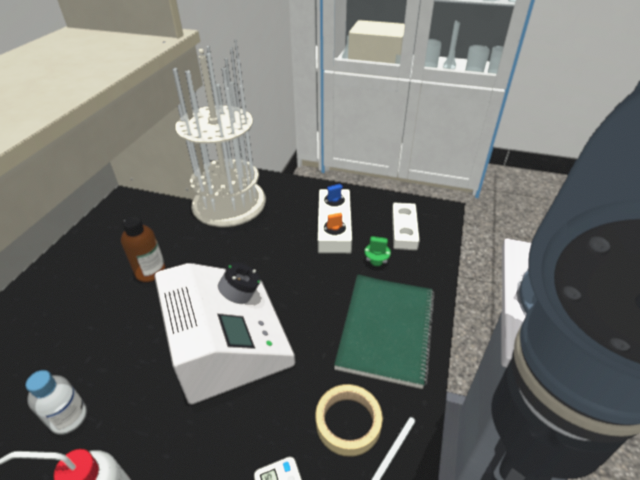

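Candidates. Stands: the large one with the heads (scene ~(393,311)) and a smaller empty one (~(345,377)). Heads: blue (424,303), orange (365,287), and a green look-alike (304,318). The blue head in the large stand is the one meant; I'll triangulate and confirm in a crop.

```bash
cat >h.py <<'E'
import numpy as np,cv2
from cell import r
def cam(n):
    o=r.get_obs();c=r.capture(n)
    if n=="wrist":
        T=np.array(c["T_tool_cam"]);R=np.array(o["orientation"])
        c["orientation"]=R@T[:3,:3];c["position"]=R@T[:3,3]+o["eef_pos"]
    c["R"]=np.array(c["orientation"]);c["p"]=np.array(c["position"]);return c
def ray(c,u,v):
    d=c["R"]@[(u-c["cx"])/c["fx"],(v-c["cy"])/c["fy"],1];return c["p"],d/np.linalg.norm(d)
def onz(c,u,v,z):
    p,d=ray(c,u,v);return p+d*(z-p[2])/d[2]
def onplane(c,u,v,q,n):
    p,d=ray(c,u,v);return p+d*((np.array(q)-p)@n)/(d@n)
def proj(c,X):
    q=c["R"].T@(np.array(X)-c["p"]);return np.array([c["cx"]+c["fx"]*q[0]/q[2],c["cy"]+c["fy"]*q[1]/q[2]])
def tri(a,ua,b,ub):
    p,d=ray(a,*ua);q,e=ray(b,*ub);s=np.linalg.lstsq(np.c_[d,-e],q-p,rcond=None)[0]
    A=p+s[0]*d;B=q+s[1]*e;return (A+B)/2,np.linalg.norm(A-B)
def blobs(c,lo,hi,amin=30):
    h=cv2.cvtColor(c["color"],cv2.COLOR_RGB2HSV);m=cv2.inRange(h,lo,hi)
    n,l,s,ce=cv2.connectedComponentsWithStats(m);return m,[(int(s[i,4]),s[i,:4].tolist(),ce[i].round(1).tolist()) for i in range(1,n) if s[i,4]>=amin]
BLUE=((110,150,60),(125,255,255));ORG=((5,180,150),(18,255,255))
E
python3 - <<'E'
from h import *
s=cam("scene");d=cam("side")
for nm,c in(("scene",s),("side",d)):
    for k in(BLUE,ORG): print(nm,[b for b in blobs(c,*k)[1]])
a=s["color"][140:430,220:470,::-1];a=cv2.resize(a,None,fx=2,fy=2,interpolation=cv2.INTER_CUBIC)
b=d["color"][170:420,140:380,::-1];b=cv2.resize(b,None,fx=2.0,fy=2.0,interpolation=cv2.INTER_CUBIC)
b=cv2.copyMakeBorder(b,0,a.shape[0]-b.shape[0],0,0,cv2.BORDER_CONSTANT)
im=np.hstack([a,b])[:, :];print(im.shape);cv2.imwrite("pics/crop1.png",cv2.resize(im,(800,int(im.shape[0]*800/im.shape[1]))))
# photometer front bottom corners
for u in((233,241),(331,243)):print(onz(s,*u,0))
E
```

```text
scene [(259, [416, 286, 14, 30], [423.0, 301.4])]
scene [(169, [359, 270, 13, 28], [364.9, 286.9])]
side [(117, [327, 184, 16, 18], [334.4, 191.6])]
side [(165, [328, 214, 13, 16], [334.4, 221.4])]
(580, 980, 3)
[501.19048959 290.04287979   0.        ]
[629.30440921 133.11454378   0.        ]
```

View pics/crop1.png

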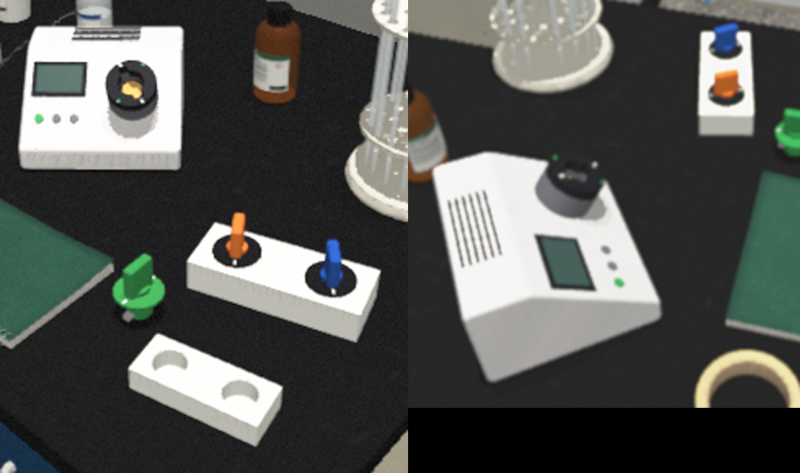

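The large stand holds orange and blue: the blue head is at scene (423,301) and side (334,192). This stand is visibly larger than the empty one. The port has white and green marks on its black rim.

```bash
python3 - <<'E'
from h import *
s=cam("scene");d=cam("side")
B,e=tri(s,(423,301.4),d,(334.4,191.6));print("blue",B,e)
O,e=tri(s,(364.9,286.9),d,(334.4,221.4));print("orange",O,e)
P,e=tri(s,(300.8,194),d,(242,277));print("port",P,e)
w=cam("wrist");print(proj(w,B),proj(w,P))
R=r.get_obs()["orientation"];p=r.get_obs()["eef_pos"]
print("to 150 above blue, tool delta",R.T@(B+[0,0,130]-p))
a=s["color"][165:225,270:330,::-1];b=d["color"][255:305,210:275,::-1]
a=cv2.resize(a,(400,400),interpolation=cv2.INTER_CUBIC);b=cv2.resize(b,(400,308),interpolation=cv2.INTER_CUBIC)
b=cv2.copyMakeBorder(b,0,92,0,0,cv2.BORDER_CONSTANT);cv2.imwrite("pics/crop2.png",np.hstack([a,b]))
# stand top corners
m=cv2.inRange(s["color"],(190,190,185),(255,255,255))
n,l,st,ce=cv2.connectedComponentsWithStats(m)
print([(st[i].tolist()) for i in range(1,n) if st[i,4]>800])
E
```

```text
blue [ 540.31590415 -142.3681303    57.79144097] 0.7915575648764602
orange [513.57706242 -46.14274932  51.44633288] 0.05885626560722235
port [614.00251617 198.9307776   96.97680744] 1.1402040893134893
[5.70619101e-02 6.07971187e+02] [241.53890985 609.82369645]
to 150 above blue, tool delta [-550.79355885 -430.8245543    68.52041079]
[[285, 0, 254, 47, 6191], [539, 20, 84, 33, 836], [448, 131, 97, 38, 2160], [232, 157, 100, 79, 5028], [335, 277, 118, 56, 2022], [299, 345, 94, 57, 2091], [132, 407, 86, 73, 2044]]
```

View pics/crop2.png

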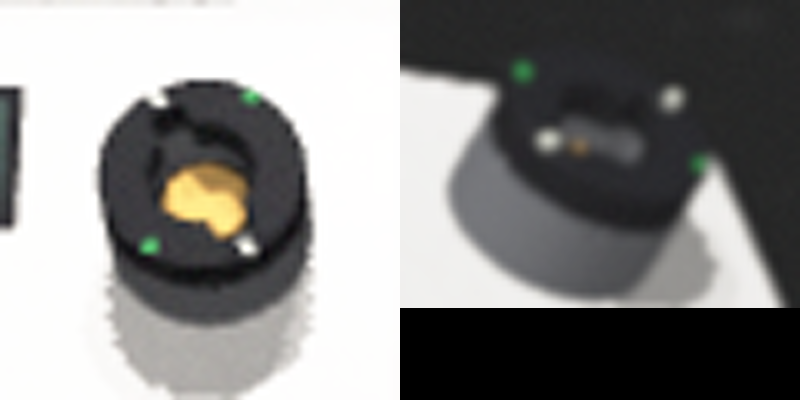

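Port marks in the scene view: white (293.7,179.7) and (306.9,201.9), green (307.8,179.6) and (292.5,201.9). In the side view: white (233.9,277.7) and (254.2,270.9), green (230,266.5) and (258.7,281.5).

```bash
python3 - <<'E'
from h import *
s=cam("scene");d=cam("side")
W=[(293.7,179.7),(306.9,201.9)];w=[(233.9,277.7),(254.2,270.9)]
G=[(307.8,179.6),(292.5,201.9)];g=[(230,266.5),(258.7,281.5)]
for A,b,n in((W,w,"w"),(G,g,"g")):
    for i in(0,1):
        X,e=tri(s,A[0],d,b[i]);Y,f=tri(s,A[1],d,b[1-i]);print(n,i,X.round(1),Y.round(1),round(e,2),round(f,2),"mid",((X+Y)/2).round(1),np.linalg.norm(X-Y))
# plane-based
y=np.array([501.2-629.3,290-133.1,0]);y/=np.linalg.norm(y);x=np.array([y[1],-y[0],0])
z=-x*np.sin(np.radians(35))+np.array([0,0,np.cos(np.radians(35))])
C=(np.array([614,198.9,97]))
print("zport",z)
for c,ms in((s,W+G),(d,w+g)):
    Q=[onplane(c,*u,C,z) for u in ms];print([q.round(1).tolist() for q in Q],np.mean(Q,0).round(1))
p,q=ray(s,300.2,190.8)
E
```

```text
w 0 [616.5 221.4 119.2] [603.4 173.5  91.7] 1.46 1.92 mid [610.  197.5 105.5] 56.74944453260591
w 1 [591.1 201.6 130.8] [630.9 193.7  78.2] 14.47 12.41 mid [611.  197.7 104.5] 66.43151854525537
g 0 [634.4 199.6 119.7] [585.3 195.1  91.7] 1.82 1.36 mid [609.8 197.3 105.7] 56.680648520365665
g 1 [600.9 193.5 115.1] [617.  201.5  98.2] 53.17 51.66 mid [608.9 197.5 106.7] 24.705222146859484
zport [-0.44430193 -0.36274746  0.81915204]
[[623.4, 227.9, 114.9], [610.8, 180.0, 86.9], [641.9, 206.1, 115.3], [592.4, 201.9, 86.6]] [617.1 204.  100.9]
[[622.1, 212.5, 107.4], [608.9, 162.9, 78.3], [640.4, 189.9, 107.3], [590.8, 184.6, 78.0]] [615.5 187.4  92.8]
```

>>> {"api": "carry_out", "payload": {
  "deltas": [
    {"xyz": [-0.03,-0.0235,-0.01]},
    {"xyz": [-0.03,-0.0235,-0.01]},
    {"xyz": [-0.03,-0.0235,-0.01]},
    {"xyz": [-0.03,-0.0235,0]},
    {"xyz": [-0.03,-0.0235,0]},
    {"xyz": [-0.03,-0.0235,0]},
    {"xyz": [-0.03,-0.0235,0]},
    {"xyz": [-0.03,-0.0235,0]},
    {"xyz": [-0.03,-0.0235,0]},
    {"xyz": [-0.03,-0.0235,0]},
    {"xyz": [-0.03,-0.0235,0]},
    {"xyz": [-0.03,-0.0235,0]},
    {"xyz": [-0.03,-0.0235,0]},
    {"xyz": [-0.03,-0.0235,0]}
  ]
}}

```text
validation failed for argument at $.de...
```

>>> {"api": "carry_out", "payload": {
  "deltas": [
    {"xyz": [-0.03,-0.0235,-0.01],"roll": 0,"jaw": 1},
    {"xyz": [-0.03,-0.0235,-0.01],"roll": 0,"jaw": 1}
  ]
}}

```text
clock: 0.7
eef_pos: [252.4, 409.8, 276.0]
orientation: [[-0.911, 0.412, -0.001], [0.412, 0.911, -0.001], [0.0, -0.001, -1.0]]
wrist_force: [0.6, -0.4, 0.1]
grip_width: 85.4
```

>>> {"api": "carry_out", "payload": {
  "deltas": [
    {"xyz": [-0.033,-0.0256,0],"roll": 0,"jaw": 1},
    {"xyz": [-0.033,-0.0256,0],"roll": 0,"jaw": 1},
    {"xyz": [-0.033,-0.0256,0],"roll": 0,"jaw": 1},
    {"xyz": [-0.033,-0.0256,0],"roll": 0,"jaw": 1},
    {"xyz": [-0.033,-0.0256,0],"roll": 0,"jaw": 1},
    {"xyz": [-0.033,-0.0256,0],"roll": 0,"jaw": 1},
    {"xyz": [-0.033,-0.0256,0],"roll": 0,"jaw": 1},
    {"xyz": [-0.033,-0.0256,0],"roll": 0,"jaw": 1},
    {"xyz": [-0.033,-0.0256,0.01],"roll": 0,"jaw": 1},
    {"xyz": [-0.033,-0.0256,0.02],"roll": 0,"jaw": 1},
    {"xyz": [-0.033,-0.0256,0.02],"roll": 0,"jaw": 1},
    {"xyz": [-0.033,-0.0256,0.02],"roll": 0,"jaw": 1},
    {"xyz": [-0.033,-0.0256,0.01],"roll": 0,"jaw": 1},
    {"xyz": [-0.033,-0.0256,0],"roll": 0,"jaw": 1},
    {"xyz": [-0.033,-0.0256,0],"roll": 0,"jaw": 1}
  ]
}}

```text
clock: 2.2
eef_pos: [544.5, -145.9, 195.9]
orientation: [[-0.91, 0.414, -0.001], [0.414, 0.91, 0.0], [0.001, -0.0, -1.0]]
wrist_force: [0.9, 0.0, -0.1]
grip_width: 85.8
```

```bash
python3 - <<'E'
from h import *
c=cam("wrist");cv2.imwrite("pics/w1.png",c["color"][:,:,::-1]);print(r.get_obs()["eef_pos"],r.get_obs()["joints"])
m,b=blobs(c,*BLUE);print(b,proj(c,[540,-142,58]))
for z in(65,75):
  q=max(b)[2];print(onz(c,*q,z))
cs,_=cv2.findContours(m,0,2);k=max(cs,key=cv2.contourArea);print(cv2.minAreaRect(k))
pts=cv2.boxPoints(cv2.minAreaRect(k));print(np.array([onz(c,*p,75) for p in pts]).round(1))
E
```

```text
[ 547.52894601 -150.66929763  195.72057364] [-0.26744389  0.33486456 -0.03361316  1.1995713  -0.00219683  0.16172546]
[] [318.31975773 224.18862165]Traceback (most recent call last):
  File "<stdin>", line 5, in <module>
ValueError: max() iterable argument is empty
```

View pics/w1.png

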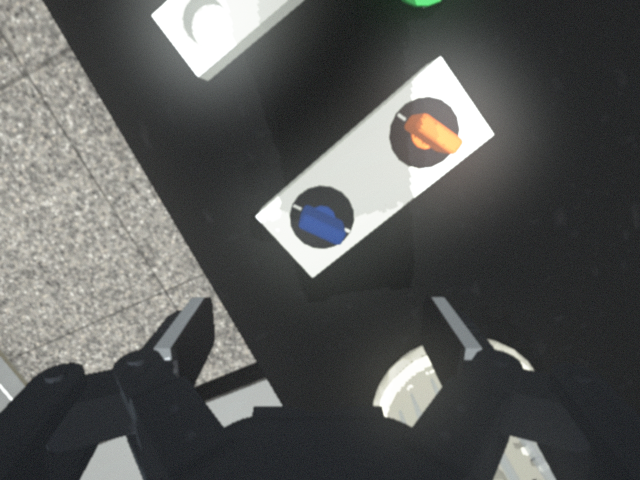

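The wrist view shows the big stand with the blue head at flange (322,217), white lines at about (297,208) and (348,233), and the orange head at (425,132). Computing the offsets now.

```bash
cat >>h.py <<'E'
def blue_pose(c):
    im=c["color"];wm=cv2.inRange(im,(90,90,90),(255,255,255))
    hol=cv2.morphologyEx(cv2.bitwise_not(wm),cv2.MORPH_OPEN,np.ones((3,3)))
    hol=cv2.morphologyEx(hol,cv2.MORPH_CLOSE,np.ones((9,9)))
    out=[]
    for k in cv2.findContours(hol,cv2.RETR_CCOMP,2)[0]:
        a=cv2.contourArea(k)
        if 1500<a<12000:
            e=cv2.fitEllipse(k)
            if min(e[1])/max(e[1])>.8: out.append((e,onz(c,*e[0],40)))
    return out
E
python3 - <<'E'
from h import *
c=cam("wrist");o=r.get_obs();R=o["orientation"]
for e,X in blue_pose(c): print(np.round(e[0],1),np.round(e[1],1),X.round(1),"tool",(R.T@(X-o["eef_pos"])).round(1))
m,b=blobs(c,(105,120,30),(130,255,255),200);print(b)
k=max(cv2.findContours(m,0,2)[0],key=cv2.contourArea);rc=cv2.minAreaRect(k);P=[onz(c,*p,72) for p in cv2.boxPoints(rc)];print(rc,np.round([R.T@(x-o["eef_pos"]) for x in P],1))
a,b=onz(c,297,208,40),onz(c,348,233,40);t=R.T@(b-a);print(t,np.degrees(np.arctan2(t[1],t[0])),(a+b)/2)
E
```

```text
[325.6 210.2] [59.9 60.4] [ 539.8 -139.2   40. ] tool [  9.7   5.7 155.6]
[(991, [304, 199, 46, 38], [327.1, 217.6])]
((328.71246337890625, 215.4235076904297), (47.31669998168945, 28.90097427368164), 25.201122283935547) [[ 11.  -12.  123.6]
 [ 29.4  -3.4 123.6]
 [ 15.4  26.3 123.6]
 [ -3.7  18.2 123.6]]
[-2.03960055e+01  4.05440409e+01 -3.58218527e-03] 116.70504958138153 [ 546.66553193 -144.69180995   40.        ]
```

>>> {"api": "carry_out", "payload": {
  "deltas": [
    {"xyz": [0.0097,0.0045,0],"roll": 0,"jaw": 1},
    {"xyz": [0,0,0.01],"roll": -8,"jaw": 1},
    {"xyz": [0,0,0.01],"roll": -8,"jaw": 1},
    {"xyz": [0,0,0.01],"roll": -8,"jaw": 1},
    {"xyz": [0,0,0.01],"roll": -8,"jaw": 1},
    {"xyz": [0,0,0.01],"roll": -8,"jaw": 1},
    {"xyz": [0,0,0.01],"roll": -8,"jaw": 1},
    {"xyz": [0,0,0.005],"roll": -8,"jaw": 1},
    {"xyz": [0,0,0.0],"roll": -8,"jaw": 1},
    {"xyz": [0,0,0.0],"roll": 0,"jaw": 1},
    {"xyz": [0,0,0.0],"roll": 0,"jaw": 1}
  ]
}}

```text
clock: 3.4
eef_pos: [536.6, -135.0, 131.7]
orientation: [[-0.773, -0.634, 0.0], [-0.634, 0.773, -0.0], [-0.0, -0.0, -1.0]]
wrist_force: [0.0, 0.6, 0.4]
grip_width: 85.3
```

```bash
python3 - <<'E'
from h import *
c=cam("wrist");o=r.get_obs();R=o["orientation"];cv2.imwrite("pics/w2.png",c["color"][:,:,::-1]);print(o["eef_pos"],o["joints"].round(3))
for e,X in blue_pose(c): print(np.round(e[0],1),np.round(e[1],1),X.round(1),"tool",(R.T@(X-o["eef_pos"])).round(1))
m,b=blobs(c,(105,120,30),(130,255,255),200);print(b)
k=max(cv2.findContours(m,0,2)[0],key=cv2.contourArea);rc=cv2.minAreaRect(k);P=[onz(c,*p,72) for p in cv2.boxPoints(rc)];print(rc,np.round([R.T@(x-o["eef_pos"]) for x in P],1))
E
```

```text
[ 536.80327256 -135.26281757  131.73842859] [-0.247  0.356 -0.176  1.039 -0.    -0.934]
[(1372, [289, 240, 35, 59], [305.7, 266.9])]
((308.9436340332031, 269.2413330078125), (56.37930679321289, 33.85163116455078), 80.31121826171875) [[ 14.6 -15.1  59.7]
 [ 17.8   2.4  59.7]
 [-14.2   7.7  59.7]
 [-17.6 -10.6  59.7]]
```

View pics/w2.png

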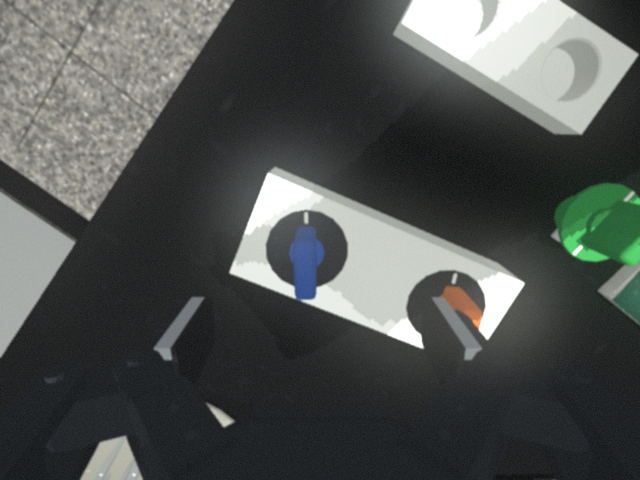

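Aligned now: the grip stands vertical in the image at (305,265) and the flange centre is (307,249). Shift by about (1.8,-5.2) mm, go down 62 mm and close.

>>> {"api": "carry_out", "payload": {
  "deltas": [
    {"xyz": [0.0018,-0.0052,0.002],"roll": 0,"jaw": 1},
    {"xyz": [0,0,0.015],"roll": 0,"jaw": 1},
    {"xyz": [0,0,0.015],"roll": 0,"jaw": 1},
    {"xyz": [0,0,0.015],"roll": 0,"jaw": 1},
    {"xyz": [0,0,0.015],"roll": 0,"jaw": 0.6},
    {"xyz": [0,0,0],"roll": 0,"jaw": 0},
    {"xyz": [0,0,0],"roll": 0,"jaw": 0},
    {"xyz": [0,0,0],"roll": 0,"jaw": 0},
    {"xyz": [0,0,0],"roll": 0,"jaw": 0},
    {"xyz": [0,0,0],"roll": 0,"jaw": 0},
    {"xyz": [0,0,0],"roll": 0,"jaw": 0},
    {"xyz": [0,0,0],"roll": 0,"jaw": 0}
  ],
  "grip_force": 60
}}

```text
clock: 4.65
eef_pos: [539.6, -141.5, 70.2]
orientation: [[-0.771, -0.637, 0.002], [-0.637, 0.771, -0.001], [-0.001, -0.001, -1.0]]
wrist_force: [-0.8, -0.1, 5.6]
grip_width: 11.4
```

>>> {"api": "carry_out", "payload": {
  "deltas": [
    {"xyz": [0,0,-0.01],"roll": 0,"jaw": 0},
    {"xyz": [0,0,-0.02],"roll": 0,"jaw": 0},
    {"xyz": [0,0,-0.03],"roll": 0,"jaw": 0},
    {"xyz": [0,0,-0.04],"roll": 0,"jaw": 0},
    {"xyz": [0,0,-0.04],"roll": 0,"jaw": 0},
    {"xyz": [0,0,-0.04],"roll": 0,"jaw": 0},
    {"xyz": [0,0,-0.04],"roll": 0,"jaw": 0},
    {"xyz": [0,0,-0.02],"roll": 0,"jaw": 0}
  ]
}}

```text
clock: 5.45
eef_pos: [539.4, -141.3, 313.7]
orientation: [[-0.771, -0.637, 0.004], [-0.637, 0.771, -0.001], [-0.003, -0.004, -1.0]]
wrist_force: [0.8, 0.7, -0.3]
grip_width: 10.6
```

```bash
python3 - <<'E'
from h import *
s=cam("scene");d=cam("side");o=r.get_obs();print(o["eef_pos"],o["joints"].round(4),o["grip_width"])
print("shelf",tri(s,(545,47),d,(200,38)))
for u in((207,182),(278,160),(228,153),(188,160)):print("bottle base",onz(s,*u,0).round())
print(blobs(s,*BLUE)[1],blobs(d,*BLUE)[1])
E
```

```text
[ 539.93388958 -141.44301815  313.13921386] [-2.5620e-01  2.8130e-01  1.9000e-01  1.4737e+00 -1.0000e-04 -9.4640e-01] 11.076311746699442
shelf (array([ 823.79838905, -140.49775142,  386.12859425]), np.float64(14.061854959381098))
bottle base [627. 543.   0.]
bottle base [829. 501.   0.]
bottle base [770. 638.   0.]
bottle base [671. 685.   0.]
[(248, [432, 145, 15, 34], [440.6, 163.0])] []
```

Lift succeeded (grip width 11 mm). The interface only offers translation and roll, so the 35° tilt must come either from the reach limit ("approached as far as the arm can") or from pivoting in the grip. I'll try the reach limit first, in clear air along the photometer's azimuth (39°).

>>> {"api": "carry_out", "payload": {
  "deltas": [
    {"xyz": [-0.0156,0.0299,-0.0058],"roll": 0,"jaw": 0},
    {"xyz": [-0.0156,0.0299,-0.0058],"roll": 0,"jaw": 0},
    {"xyz": [-0.0156,0.0299,-0.0058],"roll": 0,"jaw": 0},
    {"xyz": [-0.0156,0.0299,-0.0058],"roll": 0,"jaw": 0},
    {"xyz": [-0.0156,0.0299,-0.0058],"roll": 0,"jaw": 0},
    {"xyz": [-0.0156,0.0299,-0.0058],"roll": 0,"jaw": 0},
    {"xyz": [-0.0156,0.0299,-0.0058],"roll": 0,"jaw": 0},
    {"xyz": [-0.0156,0.0299,-0.0058],"roll": 0,"jaw": 0},
    {"xyz": [-0.0156,0.0299,-0.0058],"roll": 0,"jaw": 0},
    {"xyz": [-0.0156,0.0299,-0.0058],"roll": 0,"jaw": 0},
    {"xyz": [-0.0156,0.0299,-0.0058],"roll": 0,"jaw": 0},
    {"xyz": [-0.0156,0.0299,-0.0058],"roll": 0,"jaw": 0},
    {"xyz": [-0.0156,0.0299,-0.0058],"roll": 0,"jaw": 0},
    {"xyz": [-0.0156,0.0299,-0.0058],"roll": 0,"jaw": 0},
    {"xyz": [-0.0156,0.0299,-0.0058],"roll": 0,"jaw": 0}
  ]
}}

```text
clock: 7.05
eef_pos: [433.1, 354.7, 395.6]
orientation: [[-0.771, -0.637, -0.001], [-0.637, 0.771, -0.001], [0.002, -0.0, -1.0]]
wrist_force: [0.4, 0.4, -0.4]
grip_width: 11.2
```

```bash
python3 - <<'E'
from h import *
o=r.get_obs();print(o["eef_pos"],o["joints"].round(4))
from scipy.optimize import least_squares
D=np.array([[524.6,255.7,.23877,-.01426,1.31915],[567.9,195.7,.33486,-.03361,1.19957],[553.6,131.7,.356,-.176,1.039],[558.1,313.1,.2813,.19,1.4737],[np.hypot(*o["eef_pos"][:2]),o["eef_pos"][2],*o["joints"][1:4]]])
def f(x,D=D):
    L1,a,L2,b,r0,h=x;A=D[:,2]+a;B=D[:,2]-D[:,3]+b
    return np.r_[L1*np.sin(A)+L2*np.cos(B)+r0-D[:,0],L1*np.cos(A)-L2*np.sin(B)+h-D[:,1]]
s=least_squares(f,[400,0,400,0,100,100]);print(s.x.round(3),s.fun.round(1))
E
```

```text
[433.11313221 354.70175097 395.61798285] [ 6.8620e-01  3.0270e-01  4.2910e-01  1.6989e+00 -1.0000e-04 -4.1000e-03]
[ 5.74961e+02 -3.00000e-03  3.97187e+02 -6.30000e-02  1.26400e+00
 -2.28513e+02] [ 0.9 -0.6  0.6 -2.   1.1 -0.1  0.  -0.1  0.1  0.1]
```

>>> {"api": "carry_out", "payload": {
  "deltas": [
    {"xyz": [0,0,-0.03],"roll": 0,"jaw": 0},
    {"xyz": [0,0,-0.03],"roll": 0,"jaw": 0},
    {"xyz": [0,0,-0.03],"roll": 0,"jaw": 0},
    {"xyz": [0,0,-0.03],"roll": 0,"jaw": 0},
    {"xyz": [0,0,-0.03],"roll": 0,"jaw": 0},
    {"xyz": [0,0,-0.02],"roll": 0,"jaw": 0},
    {"xyz": [0,0,-0.02],"roll": 0,"jaw": 0},
    {"xyz": [0,0,-0.02],"roll": 0,"jaw": 0}
  ]
}}

```text
clock: 7.85
eef_pos: [420.7, 342.8, 571.0]
orientation: [[-0.771, -0.637, 0.023], [-0.636, 0.771, 0.019], [-0.03, -0.0, -1.0]]
wrist_force: [-0.4, 0.9, -0.4]
grip_width: 11.0
```

```bash
python3 - <<'E'
from h import *
o=r.get_obs();print(o["eef_pos"],o["joints"].round(4),o["orientation"].round(3))
E
```

```text
[420.66455732 342.7943334  571.00208312] [ 0.6838  0.4528  1.1783  2.2668 -0.     -0.0065] [[-0.771 -0.637  0.023]
 [-0.636  0.771  0.019]
 [-0.03  -0.    -1.   ]]
```

The joint‑4 limit does start tilting the tool outward (1.7° so far, in the right direction). Continuing.

>>> {"api": "carry_out", "payload": {
  "deltas": [
    {"xyz": [0,0,-0.04],"roll": 0,"jaw": 0},
    {"xyz": [0,0,-0.04],"roll": 0,"jaw": 0},
    {"xyz": [0,0,-0.04],"roll": 0,"jaw": 0},
    {"xyz": [0,0,-0.04],"roll": 0,"jaw": 0}
  ]
}}

```text
clock: 8.25
eef_pos: [378.7, 308.5, 628.9]
orientation: [[-0.764, -0.637, 0.101], [-0.631, 0.771, 0.083], [-0.131, -0.001, -0.991]]
wrist_force: [-1.1, 0.3, -1.0]
grip_width: 11.2
```

```bash
python3 - <<'E'
from h import *
o=r.get_obs();print(o["eef_pos"],o["joints"].round(4),o["orientation"].round(3))
E
```

```text
[378.65357608 308.53943101 628.85958365] [ 0.6837  0.3267  1.1541  2.2671 -0.     -0.0064] [[-0.764 -0.637  0.101]
 [-0.631  0.771  0.083]
 [-0.131 -0.001 -0.991]]
```

>>> {"api": "carry_out", "payload": {
  "deltas": [
    {"xyz": [-0.012,0,-0.04],"roll": 0,"jaw": 0},
    {"xyz": [-0.012,0,-0.04],"roll": 0,"jaw": 0},
    {"xyz": [-0.012,0,-0.04],"roll": 0,"jaw": 0},
    {"xyz": [-0.012,0,-0.04],"roll": 0,"jaw": 0},
    {"xyz": [-0.012,0,-0.04],"roll": 0,"jaw": 0},
    {"xyz": [-0.012,0,-0.04],"roll": 0,"jaw": 0}
  ]
}}

```text
clock: 8.85
eef_pos: [355.0, 289.8, 696.5]
orientation: [[-0.735, -0.636, 0.234], [-0.607, 0.771, 0.19], [-0.301, -0.002, -0.954]]
wrist_force: [0.9, -0.5, -1.1]
grip_width: 10.9
```

```bash
python3 - <<'E'
from h import *
o=r.get_obs();print(o["eef_pos"],o["joints"].round(4),o["orientation"].round(3))
E
```

```text
[355.03344553 289.8264593  696.53603958] [ 6.8480e-01  2.4560e-01  1.2476e+00  2.2668e+00 -3.0000e-04 -5.4000e-03] [[-0.735 -0.636  0.234]
 [-0.607  0.771  0.19 ]
 [-0.301 -0.002 -0.954]]
```

>>> {"api": "carry_out", "payload": {
  "deltas": [
    {"xyz": [-0.02,0,-0.04],"roll": 0,"jaw": 0},
    {"xyz": [-0.02,0,-0.04],"roll": 0,"jaw": 0},
    {"xyz": [-0.02,0,-0.04],"roll": 0,"jaw": 0},
    {"xyz": [-0.02,0,-0.04],"roll": 0,"jaw": 0},
    {"xyz": [-0.02,0,-0.04],"roll": 0,"jaw": 0},
    {"xyz": [-0.02,0,-0.04],"roll": 0,"jaw": 0},
    {"xyz": [-0.02,0,-0.04],"roll": 0,"jaw": 0}
  ]
}}

```text
clock: 9.55
eef_pos: [330.0, 270.3, 773.8]
orientation: [[-0.668, -0.636, 0.386], [-0.553, 0.772, 0.315], [-0.498, -0.003, -0.867]]
wrist_force: [0.9, -0.2, -0.3]
grip_width: 11.2
```

```bash
python3 - <<'E'
from h import *
o=r.get_obs();print(o["eef_pos"],o["joints"].round(4),o["orientation"].round(3))
E
```

```text
[329.96576757 270.28162754 773.81256158] [ 6.8710e-01  1.8140e-01  1.3989e+00  2.2668e+00 -1.2000e-03 -3.5000e-03] [[-0.668 -0.636  0.386]
 [-0.553  0.772  0.315]
 [-0.498 -0.003 -0.867]]
```

>>> {"api": "carry_out", "payload": {
  "deltas": [
    {"xyz": [-0.02,0,-0.04],"roll": 0,"jaw": 0},
    {"xyz": [-0.02,0,-0.04],"roll": 0,"jaw": 0},
    {"xyz": [-0.01,0,-0.02],"roll": 0,"jaw": 0}
  ]
}}

```text
clock: 9.85
eef_pos: [311.4, 255.4, 802.1]
orientation: [[-0.637, -0.636, 0.436], [-0.527, 0.772, 0.356], [-0.563, -0.003, -0.826]]
wrist_force: [-0.1, 0.2, -1.1]
grip_width: 11.0
```

```bash
python3 - <<'E'
from h import *
o=r.get_obs();print(o["eef_pos"],o["joints"].round(4),o["orientation"].round(3))
E
```

```text
[311.40865259 255.35903221 802.05112388] [ 6.8800e-01  1.4320e-01  1.4375e+00  2.2671e+00 -1.7000e-03 -2.8000e-03] [[-0.637 -0.636  0.436]
 [-0.527  0.772  0.356]
 [-0.563 -0.003 -0.826]]
```

Tool axis is now (0.436, 0.356, -0.826), within 1° of the port axis. Checking that it persists while I move to a hover above the port.

>>> {"api": "carry_out", "payload": {
  "deltas": [
    {"xyz": [0.013,-0.0129,0.0292],"roll": 0,"jaw": 0},
    {"xyz": [0.013,-0.0129,0.0292],"roll": 0,"jaw": 0},
    {"xyz": [0.013,-0.0129,0.0292],"roll": 0,"jaw": 0},
    {"xyz": [0.013,-0.0129,0.0292],"roll": 0,"jaw": 0},
    {"xyz": [0.013,-0.0129,0.0292],"roll": 0,"jaw": 0},
    {"xyz": [0.013,-0.0129,0.0292],"roll": 0,"jaw": 0},
    {"xyz": [0.013,-0.0129,0.0292],"roll": 0,"jaw": 0},
    {"xyz": [0.013,-0.0129,0.0292],"roll": 0,"jaw": 0}
  ]
}}

```text
clock: 10.65
eef_pos: [402.0, 212.2, 588.0]
orientation: [[-0.639, -0.636, 0.433], [-0.529, 0.772, 0.354], [-0.559, -0.003, -0.829]]
wrist_force: [0.8, -0.0, -0.3]
grip_width: 10.9
```

```bash
python3 - <<'E'
from h import *
o=r.get_obs();print(o["eef_pos"],o["joints"].round(4),o["orientation"].round(3))
R=o["orientation"];print((R.T@(np.array([539,140,237])-o["eef_pos"])).round(1))
E
```

```text
[402.02174918 212.24103187 588.014067  ] [ 0.3823 -0.2201  0.2005  1.4193  0.1673 -0.2586] [[-0.639 -0.636  0.433]
 [-0.529  0.772  0.354]
 [-0.559 -0.003 -0.829]]
[ 147.  -141.8  324.8]
```

>>> {"api": "carry_out", "payload": {
  "deltas": [
    {"xyz": [0.0147,-0.0142,0.0325],"roll": 0,"jaw": 0},
    {"xyz": [0.0147,-0.0142,0.0325],"roll": 0,"jaw": 0},
    {"xyz": [0.0147,-0.0142,0.0325],"roll": 0,"jaw": 0},
    {"xyz": [0.0147,-0.0142,0.0325],"roll": 0,"jaw": 0},
    {"xyz": [0.0147,-0.0142,0.0325],"roll": 0,"jaw": 0},
    {"xyz": [0.0147,-0.0142,0.0325],"roll": 0,"jaw": 0},
    {"xyz": [0.0147,-0.0142,0.0325],"roll": 0,"jaw": 0},
    {"xyz": [0.0147,-0.0142,0.0325],"roll": 0,"jaw": 0},
    {"xyz": [0.0147,-0.0142,0.0325],"roll": 0,"jaw": 0},
    {"xyz": [0.0147,-0.0142,0.0325],"roll": 0,"jaw": 0},
    {"xyz": [0,0,0],"roll": -7.5,"jaw": 0},
    {"xyz": [0,0,0],"roll": -7.5,"jaw": 0},
    {"xyz": [0,0,0],"roll": -7.5,"jaw": 0},
    {"xyz": [0,0,0],"roll": -7.5,"jaw": 0},
    {"xyz": [0,0,0],"roll": 0,"jaw": 0},
    {"xyz": [0,0,0],"roll": 0,"jaw": 0}
  ]
}}

```text
clock: 12.25
eef_pos: [539.1, 140.5, 238.1]
orientation: [[-0.239, -0.869, 0.433], [-0.842, 0.407, 0.354], [-0.484, -0.28, -0.829]]
wrist_force: [-0.7, 0.3, -1.1]
grip_width: 10.7
```

```bash
python3 - <<'E'
from h import *
s=cam("scene");d=cam("side");w=cam("wrist")
o=r.get_obs();R=o["orientation"];p=o["eef_pos"];print(p,o["joints"].round(3),R.round(3))
for z in (60,34,30):
  X=p+R[:,2]*z;print(z,proj(s,X),proj(d,X))
cv2.imwrite("pics/w3.png",w["color"][:,:,::-1])
ms=proj(s,p+R[:,2]*60).astype(int);md=proj(d,p+R[:,2]*60).astype(int)
f=lambda c,m:cv2.resize(c["color"][m[1]-50:m[1]+70,m[0]-60:m[0]+60,::-1],(400,400),interpolation=cv2.INTER_CUBIC)
print(ms,md)
b=cv2.resize(w["color"][:,:,::-1],(533,400));cv2.imwrite("pics/p4.png",np.vstack([np.hstack([f(s,ms),f(d,md)])[:, :],]))
E
```

```text
[539.21533488 140.53078659 238.32982122] [ 0.098 -0.01  -0.528  0.541  0.315 -1.031] [[-0.237 -0.87   0.433]
 [-0.843  0.406  0.354]
 [-0.483 -0.281 -0.829]]
60 [294.89637617 165.67889016] [271.66337492 229.8825273 ]
34 [293.53751578 158.20252306] [279.10678174 217.67145941]
30 [293.32221907 157.01797367] [280.27099279 215.76154633]
[294 165] [271 229]
```

View pics/p4.png

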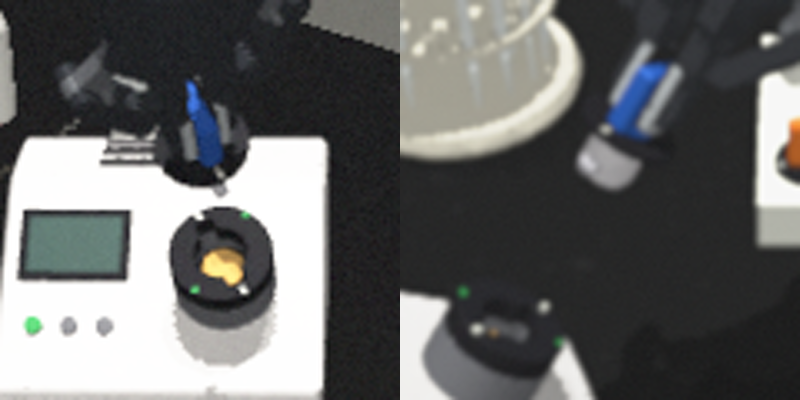

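View pics/w3.png

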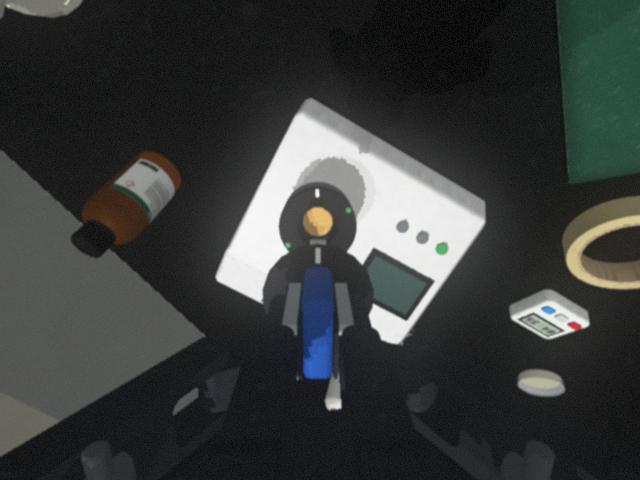

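The wrist view shows the head's white line at (318,255), the port's white line at (317,192), and green dots at (348,210) and (288,245). The head lines up with the slot. Refining the lateral offset with centroids before inserting.

```bash
python3 - <<'E'
from h import *
w=cam("wrist");o=r.get_obs();R=o["orientation"];p=o["eef_pos"]
m,b=blobs(w,(55,90,60),(85,255,255),4);g=[x for x in b if 270<x[2][0]<370 and 190<x[2][1]<260];print(g)
n=R[:,2]
for k in g: print("green tool",(R.T@(onplane(w,*k[2],p+160.8*n,n)-p)).round(1))
im=w["color"]
for nm,(x0,x1,y0,y1),z in(("portline",(308,328,182,202),160.8),("headline",(308,328,244,268),30)):
    q=im[y0:y1,x0:x1].min(2);mm=(q>120).astype(np.uint8);k,l,s,c=cv2.connectedComponentsWithStats(mm)
    for i in range(1,k):
        if s[i,4]>4:
            X=[R.T@(onplane(w,x0+c[i,0],y0+v,p+z*n,n)-p) for v in(s[i,1],c[i,1],s[i,1]+s[i,3])];print(nm,s[i],(c[i]+[x0,y0]).round(1),np.round(X,1).tolist())
C=np.array([610,197.4,105.6]);print("scene est",(R.T@(C-p)).round(1))
E
```

```text
[(23, [346, 207, 5, 6], [347.9, 209.8]), (22, [285, 243, 6, 5], [287.7, 244.8])]
green tool [ 10.9  24.4 160.8]
green tool [-18.5 -24.5 160.8]
portline [0 0 5 1 5] [310. 182.] [[33.1, -5.7, 160.8], [33.1, -5.7, 160.8], [32.4, -5.7, 160.8]]
portline [ 7  6  5 10 45] [317.  192.6] [[28.4, -0.2, 160.8], [24.8, -0.2, 160.8], [20.5, -0.3, 160.8]]
headline [ 8  4  4 15 60] [317.5 255. ] [[23.5, -0.0, 30.0], [20.3, -0.0, 30.0], [16.5, -0.0, 30.0]]
scene est [ -0.5  -1.2 160.8]
```

>>> {"api": "carry_out", "payload": {
  "deltas": [
    {"xyz": [-0.0012,-0.0003,0.02],"roll": 0,"jaw": 0},
    {"xyz": [0,0,0.02],"roll": 0,"jaw": 0},
    {"xyz": [0,0,0.02],"roll": 0,"jaw": 0},
    {"xyz": [0,0,0.02],"roll": 0,"jaw": 0},
    {"xyz": [0,0,0.01],"roll": 0,"jaw": 0},
    {"xyz": [0,0,0],"roll": 0,"jaw": 0},
    {"xyz": [0,0,0],"roll": 0,"jaw": 0}
  ],
  "grip_force": 80
}}

```text
clock: 13.15
eef_pos: [578.7, 173.2, 164.7]
orientation: [[-0.235, -0.87, 0.433], [-0.844, 0.404, 0.354], [-0.483, -0.282, -0.829]]
wrist_force: [0.1, 0.0, -0.4]
grip_width: 10.8
```

```bash
python3 - <<'E'
from h import *
s=cam("scene");d=cam("side")
o=r.get_obs();R=o["orientation"];p=o["eef_pos"];C=np.array([610,197.4,105.6]);print(p,(R.T@(C-p)).round(1),o["wrist_force"].round(1))
f=lambda c,m:cv2.resize(c["color"][m[1]-40:m[1]+30,m[0]-35:m[0]+35,::-1],(400,400),interpolation=cv2.INTER_CUBIC)
S=np.round(proj(s,C)).astype(int);D=np.round(proj(d,C)).astype(int);print(S,D)
cv2.imwrite("pics/p5.png",np.hstack([f(s,S),f(d,D)]))
E
```

```text
[578.98115906 173.09617203 165.37144035] [ 1.1 -0.2 71.6] [-0.5  0.6 -1. ]
[300 191] [244 274]
```

View pics/p5.png

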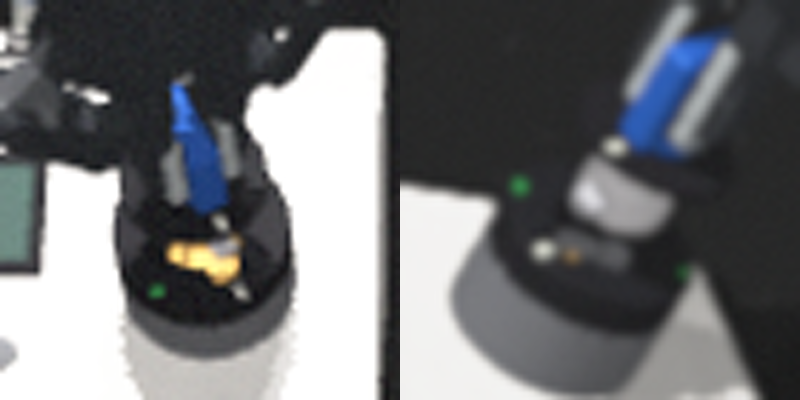

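```bash
python3 - <<'E'
from h import *
s=cam("scene");d=cam("side")
o=r.get_obs();R=o["orientation"];p=o["eef_pos"];n=R[:,2]
for c,u in((s,(303.9,189.9)),(d,(246.3,259.7))):
    print("head line tool",(R.T@(onplane(c,*u,p+30*n,n)-p)).round(1))
for c,L in((s,[(306.9,201.9),(293.7,179.7)]),(d,[(233.9,277.7),(254.2,270.9)])):
    for u in L:print("port line tool",(R.T@(onplane(c,*u,p+71.6*n,n)-p)).round(1))
# lug scene: outer end tool +x 21mm, z 53
print("lug exp",proj(s,p+R@[21,0,53]),"foot exp side",proj(d,p+60*n), proj(s,p+R@[21,0,30]),proj(d,p+R@[-21,0,30]))
E
```

```text
head line tool [23.6 -1.  30. ]
head line tool [-24.9   2.   30. ]
port line tool [29.2 -1.1 71.6]
port line tool [-27.6  -0.7  71.6]
port line tool [-27.5   0.8  71.6]
port line tool [29.1  1.  71.6]
lug exp [303.76942981 194.5871732 ] foot exp side [246.71209546 269.09644962] [302.83176192 189.07186388] [246.9351718  258.48703818]
```

>>> {"api": "carry_out", "payload": {
  "deltas": [
    {"xyz": [0.0005,-0.0003,0.005],"roll": 0,"jaw": 0},
    {"xyz": [0,0,0.005],"roll": 0,"jaw": 0},
    {"xyz": [0,0,0.003],"roll": 0,"jaw": 0},
    {"xyz": [0,0,0.003],"roll": 0,"jaw": 0},
    {"xyz": [0,0,0.003],"roll": 0,"jaw": 0},
    {"xyz": [0,0,0.003],"roll": 0,"jaw": 0},
    {"xyz": [0,0,0],"roll": 0,"jaw": 0}
  ]
}}

```text
clock: 14.05
eef_pos: [588.4, 180.6, 145.5]
orientation: [[-0.235, -0.87, 0.432], [-0.844, 0.404, 0.354], [-0.482, -0.282, -0.829]]
wrist_force: [-0.2, -0.2, -1.0]
grip_width: 10.7
```

```bash
cat >st.py <<'E'
from h import *
o=r.get_obs();R=o["orientation"];p=o["eef_pos"];C=np.array([610,197.4,105.6]);q=R.T@(C-p)
print("clock",o["clock"],"C in tool",q.round(1),"depth",round(60-q[2],1),"F tool",(R.T@o["wrist_force"]).round(1),"M tool",(R.T@o["moment"]).round(2),"w",round(o["grip_width"],1),o["joints"].round(2))
E
python3 st.py
```

```text
clock 14.05 C in tool [-0.  -0.8 48.4] depth 11.6 F tool [0.7 0.4 0.7] M tool [-0.32  0.53  0.01] w 10.7 [ 0.17  0.18 -0.59  0.27  0.28 -0.97]
```

>>> {"api": "carry_out", "payload": {
  "deltas": [
    {"xyz": [0,0,0.003],"roll": 0,"jaw": 0},
    {"xyz": [0,0,0.003],"roll": 0,"jaw": 0},
    {"xyz": [0,0,0.003],"roll": 0,"jaw": 0},
    {"xyz": [0,0,0],"roll": 0,"jaw": 0}
  ]
}}

```text
clock: 14.45
eef_pos: [592.6, 183.8, 138.4]
orientation: [[-0.235, -0.87, 0.433], [-0.844, 0.404, 0.354], [-0.483, -0.282, -0.829]]
wrist_force: [-1.2, -0.9, 1.2]
grip_width: 10.8
```

```bash
python3 st.py
```

```text
clock 14.45 C in tool [ 0.3 -0.4 39.6] depth 20.4 F tool [ 0.4  0.3 -1.8] M tool [-0.28  0.46 -0.01] w 10.8 [ 0.18  0.2  -0.6   0.24  0.28 -0.96]
```

>>> {"api": "carry_out", "payload": {
  "deltas": [
    {"xyz": [0,0,0.003],"roll": 0,"jaw": 0},
    {"xyz": [0,0,0.002],"roll": 0,"jaw": 0},
    {"xyz": [0,0,0.0015],"roll": 0,"jaw": 0},
    {"xyz": [0,0,0],"roll": 0,"jaw": 0}
  ]
}}

```text
clock: 14.85
eef_pos: [594.0, 184.8, 135.5]
orientation: [[-0.236, -0.869, 0.435], [-0.843, 0.405, 0.354], [-0.484, -0.283, -0.828]]
wrist_force: [-32.0, -21.8, 40.3]
grip_width: 10.9
```

```bash
python3 st.py
```

```text
clock 14.85 C in tool [ 0.1 -0.3 36.1] depth 23.9 F tool [  6.4   7.6 -55. ] M tool [-2.08  1.04 -0.07] w 10.9 [ 0.18  0.2  -0.6   0.23  0.27 -0.96]
```

>>> {"api": "carry_out", "payload": {
  "deltas": [
    {"xyz": [0,0,-0.002],"roll": 0,"jaw": 0},
    {"xyz": [0,0,0],"roll": 0,"jaw": 0}
  ]
}}

```text
clock: 15.05
eef_pos: [594.1, 184.9, 135.8]
orientation: [[-0.235, -0.87, 0.434], [-0.843, 0.404, 0.354], [-0.483, -0.283, -0.828]]
wrist_force: [-12.2, -8.5, 16.8]
grip_width: 11.0
```

```bash
python3 st.py; python3 - <<'E'
from h import *
s=cam("scene");d=cam("side")
C=np.array([610,197.4,105.6])
f=lambda c,m:cv2.resize(c["color"][m[1]-45:m[1]+25,m[0]-35:m[0]+35,::-1],(400,400),interpolation=cv2.INTER_CUBIC)
cv2.imwrite("pics/p6.png",np.hstack([f(s,[300,191]),f(d,[244,274])]))
E
```

```text
clock 15.05 C in tool [ 0.4 -0.3 36.4] depth 23.6 F tool [  1.9   2.5 -22.2] M tool [-0.95  0.58 -0.03] w 11.0 [ 0.18  0.2  -0.6   0.24  0.27 -0.96]
```

View pics/p6.png

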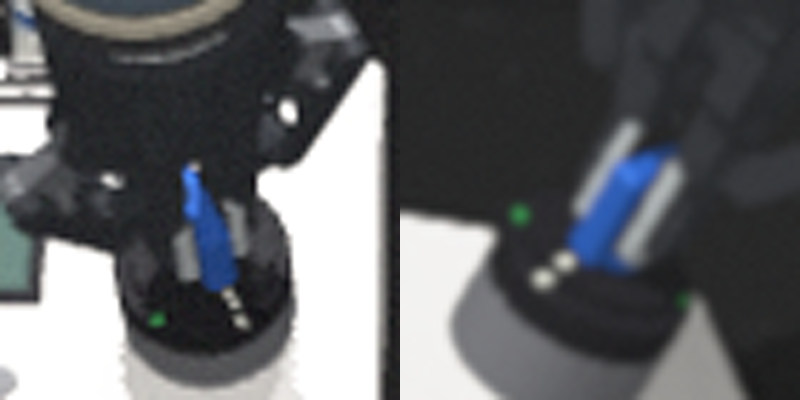

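The flange sits on the rim with the white lines meeting the port's lines (scene (233,300), side (555,270) in the crop), so it's fully home. Turning clockwise.

>>> {"api": "carry_out", "payload": {
  "deltas": [
    {"xyz": [0,0,-0.0005],"roll": 5,"jaw": 0},
    {"xyz": [0,0,0],"roll": 5,"jaw": 0},
    {"xyz": [0,0,0],"roll": 5,"jaw": 0},
    {"xyz": [0,0,0],"roll": 5,"jaw": 0}
  ]
}}

```text
clock: 15.55
eef_pos: [593.1, 185.5, 135.6]
orientation: [[-0.521, -0.736, 0.432], [-0.652, 0.67, 0.355], [-0.551, -0.097, -0.829]]
wrist_force: [-12.5, -4.0, 12.3]
grip_width: 10.3
```

```bash
python3 st.py
```

```text
clock 15.55 C in tool [-0.1 -1.6 36.4] depth 23.6 F tool [  2.3   5.3 -17. ] M tool [-1.53  0.61 -0.27] w 10.3 [ 0.18  0.2  -0.6   0.24  0.28 -0.61]
```

>>> {"api": "carry_out", "payload": {
  "deltas": [
    {"xyz": [0,0,0],"roll": 5,"jaw": 0},
    {"xyz": [0,0,0],"roll": 5,"jaw": 0},
    {"xyz": [0,0,0],"roll": 5,"jaw": 0},
    {"xyz": [0,0,0],"roll": 5,"jaw": 0},
    {"xyz": [0,0,0],"roll": 5,"jaw": 0},
    {"xyz": [0,0,0],"roll": 5,"jaw": 0},
    {"xyz": [0,0,0],"roll": 5,"jaw": 0}
  ]
}}

```text
clock: 16.25
eef_pos: [592.8, 185.9, 135.6]
orientation: [[-0.849, -0.305, 0.432], [-0.15, 0.922, 0.356], [-0.507, 0.237, -0.829]]
wrist_force: [-13.0, -1.6, 12.7]
grip_width: 10.7
```

```bash
python3 st.py
```

```text
clock 16.25 C in tool [-1.1 -1.8 36.4] depth 23.6 F tool [  4.8   5.5 -16.8] M tool [-1.25  1.39 -0.19] w 10.7 [ 0.18  0.2  -0.6   0.24  0.28  0.  ]
```

>>> {"api": "carry_out", "payload": {
  "deltas": [
    {"xyz": [0,0,0],"roll": 3,"jaw": 0},
    {"xyz": [0,0,0],"roll": 2,"jaw": 0},
    {"xyz": [0,0,0],"roll": 2,"jaw": 0},
    {"xyz": [0,0,0],"roll": 0,"jaw": 0}
  ]
}}

```text
clock: 16.65
eef_pos: [592.9, 186.4, 135.9]
orientation: [[-0.879, -0.202, 0.431], [-0.04, 0.933, 0.357], [-0.475, 0.297, -0.828]]
wrist_force: [-12.6, 0.6, 12.7]
grip_width: 10.9
```

```bash
python3 st.py;python3 - <<'E'
from h import *
x=r.get_obs()["orientation"][:,0];g=-np.array([49.1,4.5,28]);w=-np.array([13.1,47.9,27.5])
for v in(g,w):print(np.degrees(np.arccos(x@v/np.linalg.norm(v))))
s=cam("scene");d=cam("side")
f=lambda c,m:cv2.resize(c["color"][m[1]-45:m[1]+25,m[0]-35:m[0]+35,::-1],(400,400),interpolation=cv2.INTER_CUBIC)
cv2.imwrite("pics/p7.png",np.hstack([f(s,[300,191]),f(d,[244,274])]))
E
```

```text
clock 16.65 C in tool [-1.1 -2.2 36.4] depth 23.6 F tool [  5.    6.9 -15.7] M tool [-1.62  1.46 -0.2 ] w 10.9 [ 0.18  0.2  -0.6   0.24  0.28  0.12]
2.6352383638487056
62.20324148981638
```

View pics/p7.png

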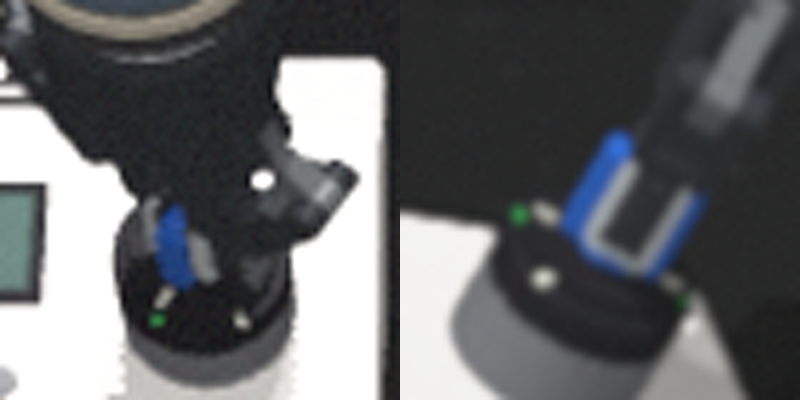

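The head's white lines now point at the green dots, at scene crop (160,310) and side crop (540,212) and (678,290). Relax, release and retract.

>>> {"api": "carry_out", "payload": {
  "deltas": [
    {"xyz": [0,0,-0.001],"roll": 1,"jaw": 0},
    {"xyz": [0,0,-0.001],"roll": 0,"jaw": 0},
    {"xyz": [0,0,0],"roll": 0,"jaw": 0.3},
    {"xyz": [0,0,0],"roll": 0,"jaw": 0.6},
    {"xyz": [0,0,0],"roll": 0,"jaw": 0.8},
    {"xyz": [0,0,0],"roll": 0,"jaw": 0.8},
    {"xyz": [0,0,0],"roll": 0,"jaw": 0.8},
    {"xyz": [0,0,0],"roll": 0,"jaw": 0.8},
    {"xyz": [0,0,-0.01],"roll": 0,"jaw": 0.8},
    {"xyz": [0,0,-0.02],"roll": 0,"jaw": 0.8},
    {"xyz": [0,0,-0.03],"roll": 0,"jaw": 0.8},
    {"xyz": [0,0,-0.03],"roll": 0,"jaw": 0.8},
    {"xyz": [0,0,-0.03],"roll": 0,"jaw": 0.8},
    {"xyz": [0,0,-0.02],"roll": 0,"jaw": 0.8},
    {"xyz": [0,0,0],"roll": 0,"jaw": 0.8},
    {"xyz": [0,0,0],"roll": 0,"jaw": 0.8}
  ]
}}

```text
clock: 18.35
eef_pos: [532.7, 134.7, 253.4]
orientation: [[-0.881, -0.185, 0.434], [-0.023, 0.935, 0.354], [-0.472, 0.302, -0.828]]
wrist_force: [-0.0, 0.5, -1.3]
grip_width: 68.1
```

```bash
python3 st.py;python3 - <<'E'
from h import *
s=cam("scene");d=cam("side");w=cam("wrist")
print(blobs(s,*ORG)[1],blobs(d,*ORG)[1])
f=lambda a,k:cv2.resize(a[:,:,::-1],k,interpolation=cv2.INTER_CUBIC)
a=f(s["color"][146:216,265:335],(400,300));b=f(d["color"][229:299,209:279],(400,300))
cv2.imwrite("pics/p8.png",np.vstack([np.hstack([a,b]),np.hstack([f(w["color"],(400,300)),f(w["color"][140:340,220:420],(400,300))])]))
E
```

```text
clock 18.35 C in tool [  0.2  -0.3 178.2] depth -118.2 F tool [0.6 0.  1.2] M tool [0.29 0.48 0.02] w 68.1 [ 0.09 -0.03 -0.51  0.59  0.32  0.06]
[(149, [359, 271, 13, 27], [365.0, 288.6])] [(164, [328, 214, 13, 15], [334.4, 221.3])]
```

View pics/p8.png

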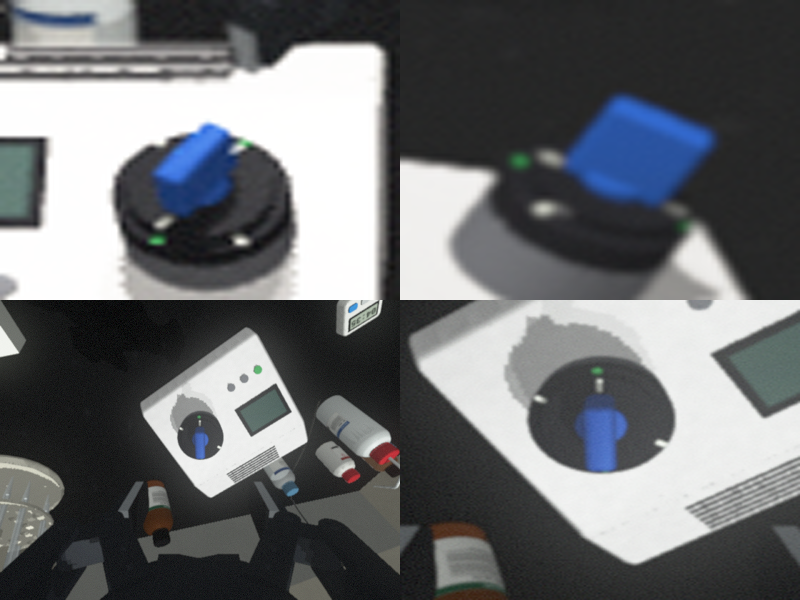

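The head stays in, with its white lines at the green dots. It is seated straight, the orange head hasn't moved, and the gripper is clear. Handing in.

```bash
python3 -c "
from cell import r
print(r.hand_in())"
```

```text
the job is handed in; nothing more can be done
None
```

The blue filter head is in the photometer's port and turned clockwise to the lock. I let go of it and handed the job in at about 18.4 s of the 48 s allowed. The interface gave no verdict.

**Tilt:** the moves offer only shifts and roll. I got the 35° tilt by lifting the head past joint 4's range limit, in clear air along the port's direction. The tool axis ended within about 1° of the port's.

**Fitting:** the head went in with its lugs in the slots. It met the spring, then stopped firmly with the flange on the rim. The tool then turned about 62° clockwise, measured from the white line.

**Last checks:**
- After release, all three cameras show the head still seated, with its white lines at the green dots.
- The orange head is still in its well: its image centre moved under 2 px in the scene view and 0.1 px in the side view.
- The gripper is about 115 mm clear, with no force on the wrist beyond noise.

**What disagreed or ran high:**
- **Depth:** my figure read 23.6–23.9 mm where the flange met the rim, against the true 26 mm. My assumed grip height was about 2 mm off, so I relied on the contact and the pictures.
- **Lateral offset:** the cameras differed by 2–3 mm on the port's position, so I used a compromise.
- **Wrist force:** it reached about 55 N when the flange met the rim. That is under the 120 N wrist limit. I took it as the held head pressing on the rim, not the arm or gripper body, and backed off at once.

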